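# Make up the two-pack paint caddy

### The job

Make up the touch-up caddy: gather the closed round tin, the capped bottle, the rectangular can and the square black pot from the bench and set each down gently in the plywood holder whose pocket is cut to its shape and size, upright and fully down. Leave the tin without a lid and the bottle with the pointed spout standing where they are, and tip nothing over.

Things in the scene. Friction and masses are not known exactly. Their poses are not given: they have to be found in the camera images.
- base_tin: the closed round tin: a metal tin 62 mm in diameter and 78 mm high with a pressed-in metal lid and a paper label; full, up to 0.4 kg. Origin: centre of the underside, z up. Stands on the bench. The open tin looks alike but has no lid.
- hardener_bottle: the capped round bottle: white plastic, body 42 mm in diameter and straight up to 72 mm high, then a shoulder and a flat-topped black screw cap 35 mm in diameter from 80 to 94 mm. Origin: centre of the underside, z up. Stands on the bench.
- thinner_can: the flat rectangular can: metal, 58 mm long (along its x), 34 mm thick (along its y), 84 mm high, with a 23 mm black screw cap on top (cap top at 100 mm, cap 15 mm from the middle towards +x). Origin: centre of the underside, z up. Stands on the bench.
- mixing_pot: the empty square pot: black plastic, open-topped, 56 x 56 mm outside (a thin rim makes it look 59 mm at the top), 66 mm high, walls 3 mm. Origin: centre of the underside, z up. x and y along its sides. Stands on the bench.
- open_tin: look-alike, to be left alone: a round metal tin 62 mm in diameter and 78 mm high like the closed one but with no lid and no label, open and hollow. Origin: centre of the underside, z up. 
- spout_bottle: look-alike, to be left alone: a white bottle with the same body as the capped one (42 mm in diameter, straight to 72 mm high) but with a thin pointed black spout (14 mm at its foot), its tip at 115 mm, in place of the flat cap. Origin: centre of the underside, z up. 
- tin_holder: fixed plywood block 96 x 96 x 24 mm in the tray, with a large round (78 mm) pocket 18 mm deep, floor of dark rubber. Origin: centre of the underside; pocket centred on it, its floor 6 mm above it; x, y along the edges, z up. The 4 blocks stand in a 2 x 2 square, 100 mm between centres, in any order; the tray rim is lower than they are. Takes the closed tin.
- bottle_holder: fixed plywood block 96 x 96 x 24 mm in the tray, with a small round (58 mm) pocket 18 mm deep, floor of dark rubber. Origin: centre of the underside; pocket centred on it, its floor 6 mm above it; x, y along the edges, z up. The 4 blocks stand in a 2 x 2 square, 100 mm between centres, in any order; the tray rim is lower than they are. Takes the capped bottle.
- can_holder: fixed plywood block 96 x 96 x 24 mm in the tray, with an oblong (74 mm along x, 50 along y) pocket 18 mm deep, floor of dark rubber. Origin: centre of the underside; pocket centred on it, its floor 6 mm above it; x, y along the edges, z up. The 4 blocks stand in a 2 x 2 square, 100 mm between centres, in any order; the tray rim is lower than they are. Takes the rectangular can, either way round.
- pot_holder: fixed plywood block 96 x 96 x 24 mm in the tray, with a square (72 x 72 mm) pocket 18 mm deep, floor of dark rubber. Origin: centre of the underside; pocket centred on it, its floor 6 mm above it; x, y along the edges, z up. The 4 blocks stand in a 2 x 2 square, 100 mm between centres, in any order; the tray rim is lower than they are. Takes the pot, any way round.
There are look-alikes about, which are no part of the job. What is shaped like the base_tin but purple, red or yellow is not meant.

How it is judged:
By the outcome, as a careful person would: the job done as asked, in the order asked, and still so for the second after the job is handed in, with the robot touching nothing.
It also fails if it takes over 109 s, if anything falls off the work surface, if the arm or the gripper's body presses on something with over 40 N, if the wrist force passes 120 N, or if a joint passes its speed limit or range.

### The arm

A 7-joint arm with a two-finger parallel gripper is mounted at the origin on the work surface. World frame = base frame: x ahead of the robot, y to its left, z up, the work surface at z = 0. Lengths are in m, angles in rad, forces in N, time in s.
With the tool pointing down it reaches from about 0.4 to 0.85 m from the base axis. Payload 4.5 kg.
Tool frame: the origin (TCP) lies midway between the tips of the shut fingers; the grasp point (between the pads) lies 19 mm behind it; y points along the fingers, z is the direction in which the jaws open and shut, and the axes are right-handed (so a half turn about y gives the same grasp; the last joint's range is limited). The gripper opens to 88 mm and grips with 3 to 60 N. Pads are 18 mm wide; open, the fingers measure 123 mm over their backs; the gripper's body (75 mm by 187 mm) begins 45 mm behind the grasp point.
Start: joints at [-1.129, 0.689, -0.195, 1.565, 0.157, 0.902, -0.215], TCP at [0.248, 0.574, 0.203] pointing down, gripper open.
Joint ranges: [-3.01, 3.01], [-0.46, 2.08], [-1.47, 1.51], [0.13, 2.56], [-1, 4.14], [0.04, 2.09], [-2.66, 2.66]. Speed limits (rad/s): [2.57, 2.57, 3.14, 3.14, 3.14, 3.14, 3.14].

### API

Orientations are given as a unit quaternion [x, y, z, w].
In Python, from plant import r, snapshot, get_calibration, job, boxes_of gives the robot as it stands. The module is installed in compiled form; this text tells all that it offers.
- The arm moves only by the shell command python3 -m handwheel 'ROWS' [OPENING] [FORCE]. ROWS is JSON, a list that holds one entry, the list of rows, each a list of 6 numbers: the shift along the tool's x, y, z as a fraction of full scale, then the turn, a rotation vector about the tool's x, y, z as a fraction of full scale. In form: [[[x, y, z, wx, wy, wz], ...]]. A call has 1 to 12 rows; each row is the pose to reach, as a shift and turn from the pose commanded when the call began, along the tool's axes at that moment, turning the shorter way round; what a row does not reach only later rows make up. Full scale, the value 1, is 100 cm for a shift and 180 degrees for a turn. A row lasts 1/12 s, in which the tool goes at most 41.7 mm and 7.16 degrees, less where a joint would pass 70% of its speed; a pose out of reach is approached as far as the arm can. A call with a number of a shift or a turn outside -1 to 1 is refused whole. A call with a gripper value outside its range is refused whole. OPENING is the opening, from -1 (shut) to 1 (fully open), set as the call begins (- or left out, the last holds). The fingers move at their own pace and stop on an object; FORCE is the grip in N (left out, the last holds). Time passes only in rows, so rows that repeat a pose let the fingers close. It gives the time, the measured TCP pose, the force and the opening at its end, in the units of the state.
- r.get_state(): the state, without advancing time (a new reading comes with each control period).
- snapshot(name): name is "scene" or "top"; returns the picture (480x640x3 uint8, red, green, blue); there is no depth.
- get_calibration(name): a dict with "fx", "fy", "cx", "cy" (pixels), "k1" (the pictures are not rectified: a ray, as slopes to the right and down, at radius r is drawn at 1 + k1 r^2 times it, then the intrinsics apply), "T" (4x4, takes a point from camera to world coordinates). Camera axes: x right, y down, z forward; pixel columns grow to the right and rows downward; lengths in m; the calibration is good to about 2 mm. A picture is of the moment at which its call begins. get_calibration takes no time and is no camera call.
- job.finish_job(): hands the job in, once; it reports no verdict.
Trained networks look in the newest picture that a camera, given by its name, has taken for a name from the list of things; names that differ only in an ending like _2 or _b are one class to them, and where a whole thing is asked for, a point or a joint stands for the part that bears it (a point fixed in the world has none). Each returns a list of dicts, best first, with "confidence" (0 to 1); they miss things now and then, are a little off and sometimes report something else, mostly with a low value. They report only what shows in the picture. A call takes as long as a camera call. They do not tell look-alikes from the thing itself.
- boxes_of(thing, camera): "bbox" ([left, top, right, bottom] in pixels, round what is visible of it).
The state is a dict: "clock": time; "q": joint angles; "qd": joint speeds; "joint_torque": joint torques, N m; "tool_pos": TCP position; "eef_rot": TCP orientation; "contact_force": force on the tool from outside, world axes, zero at the start; "moment": the same for the moment, N m; "opening": opening from 0.0 (shut) to 1.0 (fully open).
Only numpy, scipy, OpenCV 4.12 (cv2) and the standard library are available. Lean on these libraries where they do the work, as an engineer would, in place of code of your own. Each camera call takes 0.05 s, during which the arm holds its last target. There are 200 camera calls.

## Working session

There is one attempt and no reset: what is moved stays moved. The work goes in short steps, Python scripts to look and compute and a shell command to move; the robot and the scene stay as the last step left them, time stands still between calls to the robot, and variables do not carry over. Pictures are saved under pics/ and viewed, about 12 in all and at most 16, crops included, and the job is handed in when it is done.

```bash
mkdir -p pics
python3 - <<'E'
from plant import r,snapshot,get_calibration,boxes_of
import cv2,numpy as np
for c in("top","scene"):
    im=snapshot(c); cv2.imwrite(f"pics/{c}0.png",im[:,:,::-1])
    k=get_calibration(c); print(c,{a:np.round(b,4).tolist() if a=="T" else b for a,b in k.items()})
    for t in"base_tin hardener_bottle thinner_can mixing_pot open_tin spout_bottle tin_holder bottle_holder can_holder pot_holder".split():
        print(t,[(np.round(b["bbox"]).astype(int).tolist(),round(b["confidence"],2)) for b in boxes_of(t,c)])
print(r.get_state())
E
```

```text
top {'fx': 487.4538306394575, 'fy': 487.4538306394575, 'cx': 314.92725164376606, 'cy': 233.3824080650201, 'k1': -0.06921815371290682, 'T': [[0.0085, -0.9872, 0.1596, 0.2932], [-0.9999, -0.0075, 0.0069, -0.083], [-0.0056, -0.1596, -0.9872, 1.0558], [0.0, 0.0, 0.0, 1.0]]}
base_tin [([361, 270, 395, 303], 0.85), ([480, 287, 521, 317], 0.71), ([439, 233, 482, 265], 0.67), ([483, 223, 526, 259], 0.67), ([424, 299, 462, 333], 0.64), ([164, 182, 218, 236], 0.54)]
hardener_bottle [([379, 167, 403, 199], 0.74)]
thinner_can [([381, 226, 419, 258], 0.93)]
mixing_pot [([315, 164, 350, 204], 0.68), ([322, 226, 343, 250], 0.64)]
open_tin [([438, 158, 484, 199], 0.58)]
spout_bottle [([322, 228, 346, 252], 0.6)]
tin_holder [([165, 183, 219, 233], 0.97)]
bottle_holder [([174, 140, 227, 193], 0.98), ([134, 131, 184, 180], 0.63)]
can_holder []
pot_holder [([120, 174, 173, 225], 0.75), ([173, 140, 227, 193], 0.54), ([378, 171, 400, 198], 0.37)]
scene {'fx': 587.3690302370374, 'fy': 587.3690302370374, 'cx': 326.7381328246097, 'cy': 241.05248518580714, 'k1': -0.07832539127596944, 'T': [[0.1927, 0.8165, -0
[... 718 characters left out ...]
96, 237, 226, 273], 0.37)]
{'clock': 1.1, 'q': array([-1.12917977,  0.68909344, -0.19459643,  1.56531115,  0.15728167,
        0.90252064, -0.21512616]), 'qd': array([ 0.00044107, -0.00099204,  0.00073545,  0.00134003,  0.00126158,
       -0.00044106, -0.00033839]), 'joint_torque': array([-7.87131485e-04, -5.27509511e+01, -1.26684811e+00, -1.53740591e+01,
       -5.18354529e-02, -7.74583677e-04,  2.14850252e-05]), 'tool_pos': array([0.24785854, 0.57376453, 0.20284374]), 'eef_rot': array([-0.69243838,  0.14319618, -0.14319094,  0.69247404]), 'contact_force': array([-1.10974241, -0.54907794, -0.96837067]), 'moment': array([-0.04800602, -0.05132773, -0.00687879]), 'opening': 1.0002215476440595}
```

View pics/top0.png

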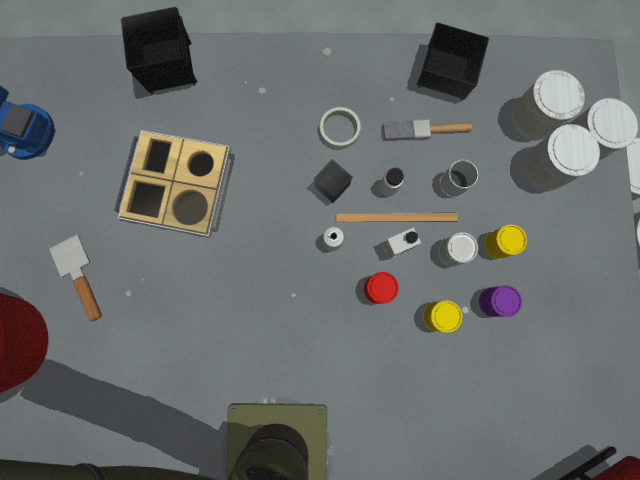

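View pics/scene0.png

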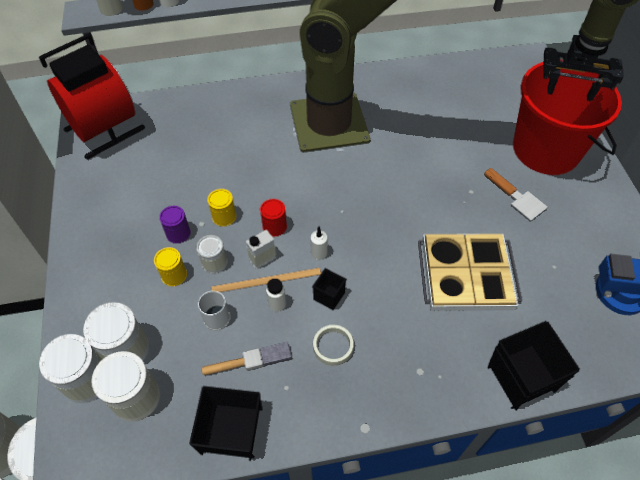

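The top view has the objects in the middle: closed tin at about (461,249), can at (404,242), capped bottle at (391,181), pot at (333,182), open tin at (459,178) and spout bottle at (333,238). The holders are at (159,157) oblong, (201,164) small round, (149,198) square and (190,208) large round. I'll zoom in with rulers.

```bash
cat > h.py <<'E'
import numpy as np,cv2
from plant import get_calibration
def ray(c,u,v):
    k=get_calibration(c);a,b=(u-k["cx"])/k["fx"],(v-k["cy"])/k["fy"];x,y=a,b
    for _ in range(20):
        s=1+k["k1"]*(x*x+y*y);x,y=a/s,b/s
    T=np.array(k["T"]);return T[:3,3],T[:3,:3]@[x,y,1]
def at(c,u,v,z):
    o,d=ray(c,u,v);return o+d*(z-o[2])/d[2]
def proj(c,P):
    k=get_calibration(c);T=np.array(k["T"]);p=(np.atleast_2d(P)-T[:3,3])@T[:3,:3];x,y=p[:,0]/p[:,2],p[:,1]/p[:,2]
    s=1+k["k1"]*(x*x+y*y);return np.c_[k["cx"]+k["fx"]*x*s,k["cy"]+k["fy"]*y*s]
def crop(im,x0,y0,x1,y1,s,step=10):
    o=cv2.resize(im[y0:y1,x0:x1],None,fx=s,fy=s,interpolation=cv2.INTER_CUBIC)
    for x in range(-(-x0//step)*step,x1,step):
        cv2.line(o,((x-x0)*s,0),((x-x0)*s,6),(0,0,255),1)
        if x%20==0:cv2.putText(o,str(x),((x-x0)*s-10,18),0,.4,(0,255,255),1)
    for y in range(-(-y0//step)*step,y1,step):
        cv2.line(o,(0,(y-y0)*s),(6,(y-y0)*s),(0,0,255),1)
        if y%20==0:cv2.putText(o,str(y),(8,(y-y0)*s+4),0,.4,(0,255,255),1)
    return o
E
python3 - <<'E'
import cv2
from h import *
im=cv2.imread("pics/top0.png")
cv2.imwrite("pics/c1.png",crop(im,310,152,488,270,4)); cv2.imwrite("pics/c2.png",crop(im,112,125,237,240,5))
im=cv2.imread("pics/scene0.png")
cv2.imwrite("pics/c3.png",crop(im,190,220,350,335,5))
E
```

```text
(no output)
```

View pics/c1.png

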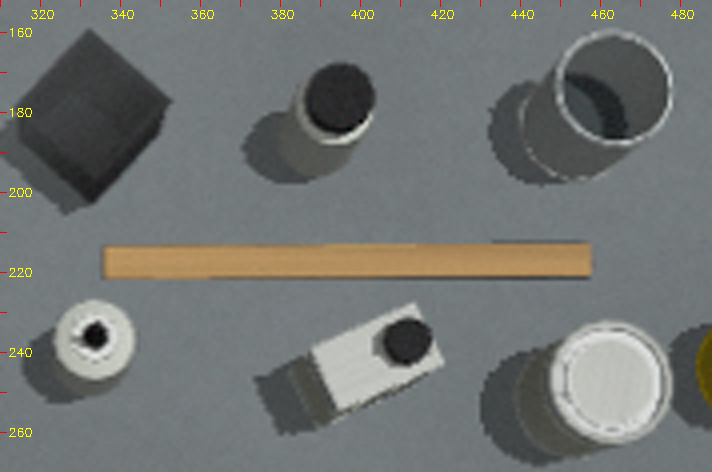

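View pics/c2.png

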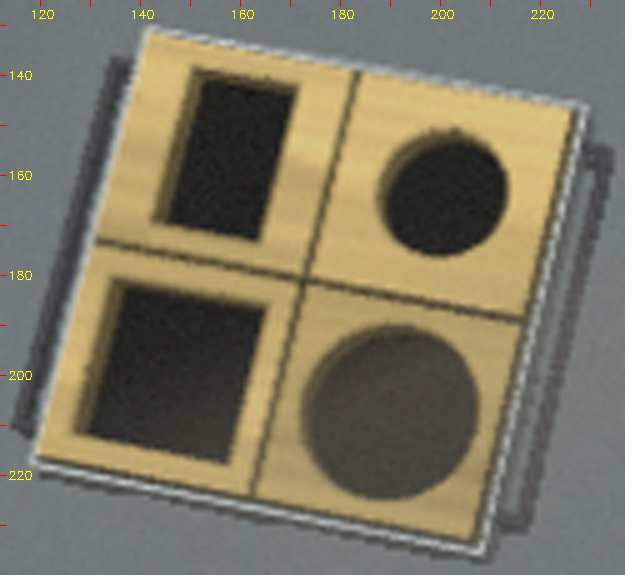

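View pics/c3.png

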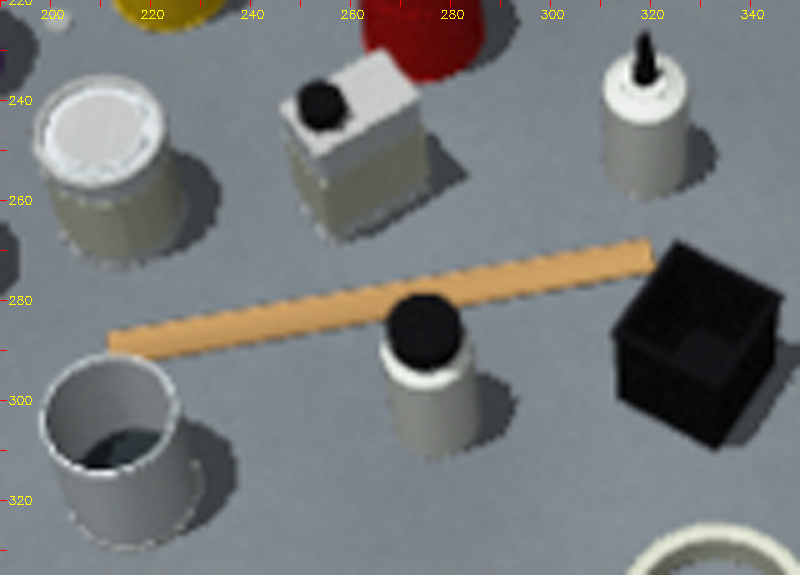

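Crop 1 gives tops at: tin lid (462.9,247.3), cap (395,176.5), and the can's corners and cap. Crop 2 gives the pocket edges and crossing (172.6,181.2). Crop 3 shows the pot rim and confirms the lidded tin and the capped bottle. Next, compute positions.

```bash
cat > m.py <<'E'
from h import *
from scipy.spatial.transform import Rotation as R
from plant import r
p=lambda n,v:print(n,np.round(v,4).tolist())
p("tin",at("top",462.9,247.3,.078)); p("tin scene",at("scene",190+99/5,220+130/5,.078))
p("bottle",at("top",395,176.5,.094)); p("bottle scene",at("scene",190+424/5,220+332/5,.094))
A=[at("top",310+x/4,152+y/4,.084) for x,y in((312,346),(415,303),(444,362),(337,413))]
p("can",np.mean(A,0)); p("can edges",[np.degrees(np.arctan2(*(A[j]-A[i])[1::-1])) for i,j in((0,1),(3,2),(0,3),(1,2))])
p("can lens",[np.linalg.norm(A[j]-A[i]) for i,j in((0,1),(3,2),(0,3),(1,2))]); p("cancap",at("top",412,237.3,.1))
A=[at("scene",190+x/5,220+y/5,.084) for x,y in((280,105),(380,48),(419,98),(319,158))]; p("can scene",np.mean(A,0))
A=[at("scene",190+x/5,220+y/5,.066) for x,y in((678,242),(783,297),(715,385),(613,335))]
p("pot scene",np.mean(A,0)); p("edges",[np.degrees(np.arctan2(*(A[j]-A[i])[1::-1])) for i,j in((0,1),(3,2),(0,3),(1,2))])
B=[at("top",310+x/4,152+y/4,.066) for x,y in((89,29),(171,100),(19,105))]
p("pot top",(B[1]+B[2])/2); p("edges",[np.degrees(np.arctan2(*(B[0]-B[i])[1::-1])) for i in(1,2)])
p("diag",[np.linalg.norm(B[1]-B[2]),np.linalg.norm(A[1]-A[3]),np.linalg.norm(A[0]-A[2])])
H=lambda x,y,z=.026:at("top",112+x/5,125+y/5,z)
p("can_h",np.mean([H(*q) for q in((193,68),(299,86),(262,243),(152,223))],0))
p("can_h edge",[np.degrees(np.arctan2(*(H(*a)-H(*b))[1::-1])) for a,b in(((193,68),(152,223)),((299,86),(262,243)),((358,73),(253,495)),((95,240),(525,320)))])
p("pot_h",np.mean([H(*q) for q in((113,277),(267,305),(229,465),(75,433))],0))
p("bot_h",H(442,193));p("tin_h",H(391,412));p("cross",H(303,281)); p("cross scene",at("scene",468,267,.026))
s=r.get_state();print(R.from_quat(s["eef_rot"]).as_matrix().round(3))
E
python3 m.py
python3 - <<'E'
import cv2
from h import *
cv2.imwrite("pics/c4.png",crop(cv2.imread("pics/scene0.png"),415,225,530,312,6))
E
```

```text
tin [0.4249, -0.3772, 0.078]
tin scene [0.4282, -0.3722, 0.078]
bottle [0.5675, -0.2387, 0.094]
bottle scene [0.5759, -0.2357, 0.094]
can [0.4362, -0.2566, 0.084]
can edges [-66.9423, -64.3271, -160.4098, -155.0847]
can lens [0.0573, 0.0606, 0.036, 0.0332]
cancap [0.4413, -0.2693, 0.1]
can scene [0.4389, -0.2522, 0.084]
pot scene [0.5745, -0.1096, 0.066]
edges [47.6127, 49.926, -41.9302, -45.6064]
pot top [0.572, -0.1146, 0.066]
edges [48.2646, -41.2374]
diag [0.0798, 0.0814, 0.0779]
can_h [0.6314, 0.2759, 0.026]
can_h edge [-10.5507, -9.4256, -10.4661, 79.5227]
pot_h [0.5333, 0.2942, 0.026]
bot_h [0.6137, 0.1781, 0.026]
tin_h [0.5148, 0.1956, 0.026]
cross [0.5734, 0.2378, 0.026]
cross scene [0.5733, 0.2371, 0.026]
[[ 0.918  0.     0.397]
 [-0.397  0.     0.918]
 [-0.    -1.     0.   ]]
```

View pics/c4.png

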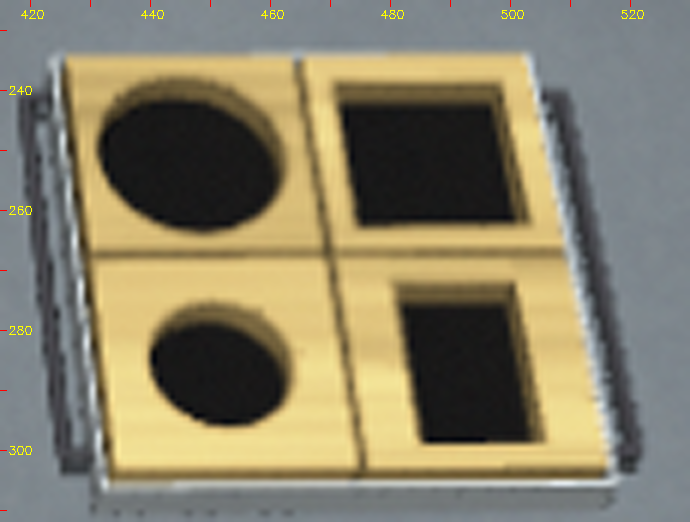

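Top and scene positions agree to within about 5 mm. Objects: tin (0.426,-0.375), bottle (0.569,-0.238), can (0.437,-0.2545), pot (0.573,-0.112). Holders: tin (0.515,0.1965), bottle (0.614,0.179), can (0.6315,0.277), pot (0.533,0.295), with the caddy turned -10.3°. First lift, swing to mid-bench and turn the jaws along world x.

```bash
python3 -m handwheel '[[[0,-0.04,0,0,0,0],[0,-0.08,0,0,0,0],[0,-0.1,0,0,0,0],[0.03,-0.1,-0.02,0.0,0.03,0],[0.06,-0.1,-0.04,0,0.06,0],[0.09,-0.1,-0.065,0,0.1,0],[0.12,-0.1,-0.09,0,0.13,0],[0.15,-0.1,-0.11,0,0.17,0],[0.18,-0.1,-0.13,0,0.2,0],[0.21,-0.1,-0.15,0,0.24,0],[0.24,-0.1,-0.17,0,0.27,0],[0.27,-0.1,-0.19,0,0.3,0]]]' 1
python3 - <<'E'
from plant import r
from scipy.spatial.transform import Rotation as R
s=r.get_state();print(s["tool_pos"],R.from_quat(s["eef_rot"]).as_matrix().round(3),s["q"].round(2))
E
```

```text
clock: 2.1
tool_pos: [0.421, 0.2908, 0.3031]
eef_rot: [-0.551, 0.443, -0.443, 0.551]
contact_force: [0.1, 0.1, -0.1]
opening: 0.997
[0.4210109  0.29079157 0.30312895] [[ 0.214  0.     0.977]
 [-0.977  0.001  0.214]
 [-0.    -1.     0.001]] [-0.73  0.41  0.06  1.77 -0.03  0.96 -0.45]
```

```bash
python3 -m handwheel '[[[0.03,0,0.001,0,0.01,0],[0.066,0,0.003,0,0.02,0],[0.1,0,0.005,0,0.03,0],[0.135,0,0.007,0,0.04,0],[0.17,0,0.008,0,0.05,0],[0.205,0,0.01,0,0.06,0],[0.24,0,0.012,0,0.07,0],[0.272,0,0.013,0,0.07,0],[0.302,0,0.0145,0,0.07,0]]]' 1
python3 -m handwheel '[[[0.035,0.01,-0.007,0,0,0],[0.07,0.02,-0.014,0,0,0],[0.105,0.03,-0.021,0,0,0],[0.14,0.04,-0.028,0,0,0],[0.175,0.05,-0.035,0,0,0],[0.21,0.06,-0.042,0,0,0],[0.245,0.07,-0.049,0,0,0],[0.28,0.08,-0.056,0,0,0],[0.315,0.09,-0.063,0,0,0],[0.345,0.1,-0.07,0,0,0],[0.375,0.1,-0.074,0,0,0],[0.375,0.1,-0.074,0,0,0]]]' 1
python3 - <<'E'
from plant import r,snapshot
from h import *
from scipy.spatial.transform import Rotation as R
s=r.get_state();print(s["tool_pos"],R.from_quat(s["eef_rot"]).as_matrix().round(3),s["q"].round(2))
im=snapshot("scene")[:,:,::-1].copy();cv2.imwrite("pics/c5.png",crop(im,170,170,350,310,4))
print(proj("scene",s["tool_pos"]))
E
```

```text
clock: 2.85
tool_pos: [0.5008, -0.0014, 0.3031]
eef_rot: [0.5, -0.5, 0.5, -0.5]
contact_force: [0.7, -0.1, 0.2]
opening: 1.0
clock: 3.85
tool_pos: [0.4237, -0.3819, 0.2025]
eef_rot: [0.5, -0.501, 0.503, -0.496]
contact_force: [0.6, -1.2, -0.1]
opening: 0.998
[ 0.42372503 -0.38186841  0.20248231] [[-0.008 -0.001  1.   ]
 [-1.    -0.005 -0.008]
 [ 0.005 -1.    -0.001]] [ 0.57  0.62  0.14  1.75 -0.1   0.78  0.75]
[[196.37505797 214.23611529]]
```

View pics/c5.png

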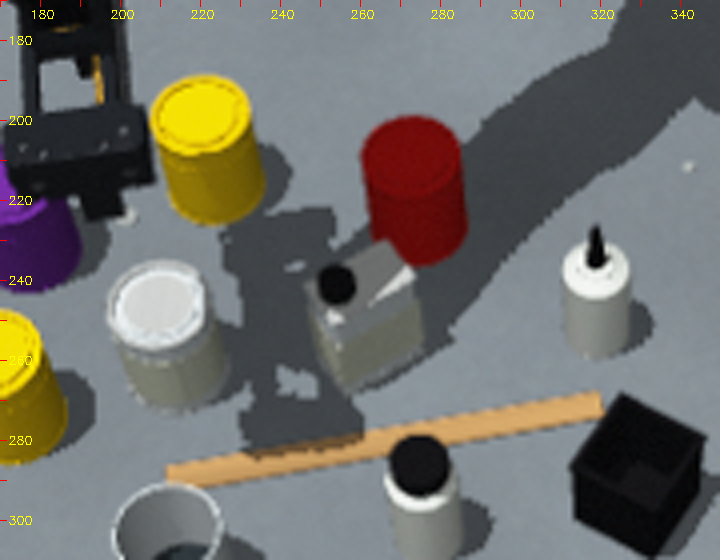

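The gripper is high, up-left of the tin (fingers near (195,215)), as expected from perspective, and nothing has been disturbed. Descending to just above the tin and settling.

```bash
python3 -m handwheel '[[[0,0.03,0,0,0,0],[0,0.06,0,0,0,0],[0,0.08,0,0,0,0],[0,0.09,0,0,0,0],[0,0.09,0,0,0,0],[0,0.09,0,0,0,0]]]' 1
python3 - <<'E'
from plant import r,snapshot
from h import *
s=r.get_state();print(s["tool_pos"],s["eef_rot"].round(4))
im=snapshot("top")[:,:,::-1].copy();cv2.imwrite("pics/c6.png",crop(im,400,180,540,300,5))
print(proj("top",s["tool_pos"]),proj("top",[s["tool_pos"]+[.044,0,0],s["tool_pos"]-[.044,0,0]]))
E
```

```text
clock: 4.4
tool_pos: [0.4274, -0.3737, 0.1132]
eef_rot: [-0.5, 0.5, -0.5, 0.501]
contact_force: [-0.1, -0.8, 0.8]
opening: 1.0
[ 0.42744981 -0.37370659  0.11317   ] [-0.5003  0.4996 -0.4996  0.5006]
[[466.34356608 243.63752719]] [[465.43264294 221.58742767]
 [467.22280345 266.00304802]]
```

View pics/c6.png

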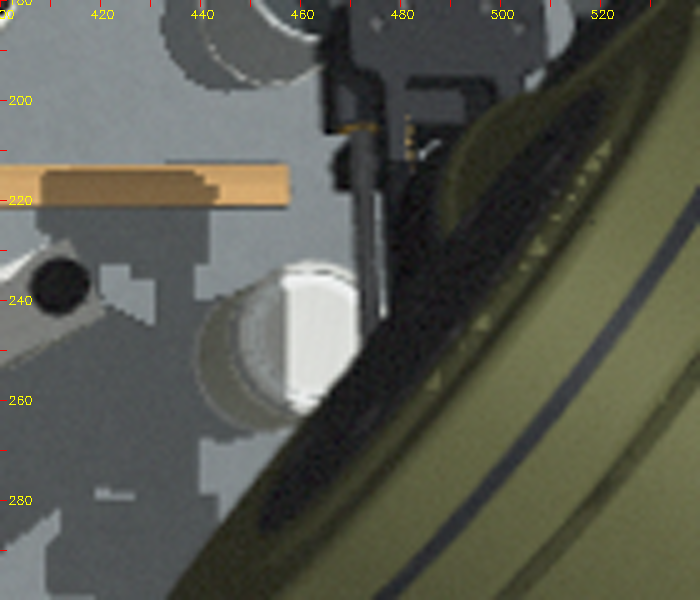

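The tin's lid is directly under the jaws and clear of the fingers. Descending slowly, gripping, then lifting.

```bash
python3 -m handwheel '[[[0.001,0.012,0,0,0,0],[0.001,0.024,-0.001,0,0,0],[0.001,0.036,-0.001,0,0,0],[0.001,0.048,-0.001,0,0,0],[0.001,0.06,-0.001,0,0,0],[0.001,0.07,-0.001,0,0,0],[0.001,0.077,-0.001,0,0,0],[0.001,0.077,-0.001,0,0,0],[0.001,0.077,-0.001,0,0,0]]]' 1
python3 -m handwheel '[[[0,0,0,0,0,0],[0,0,0,0,0,0],[0,0,0,0,0,0],[0,0,0,0,0,0],[0,0,0,0,0,0],[0,0,0,0,0,0],[0,0,0,0,0,0],[0,0,0,0,0,0],[0,0,0,0,0,0],[0,0,0,0,0,0]]]' -1 25
python3 -m handwheel '[[[0,-0.005,0,0,0,0],[0,-0.02,0,0,0,0],[0,-0.04,0,0,0,0],[0,-0.06,0,0,0,0],[0,-0.08,0,0,0,0],[0,-0.1,0,0,0,0],[0,-0.12,0,0,0,0],[0,-0.14,0,0,0,0],[0,-0.155,0,0,0,0],[0,-0.16,0,0,0,0],[0,-0.16,0,0,0,0],[0,-0.16,0,0,0,0]]]' -1 25
```

```text
clock: 5.2
tool_pos: [0.4259, -0.3753, 0.0358]
eef_rot: [-0.5, 0.5, -0.5, 0.5]
contact_force: [-0.7, 0.1, -0.1]
opening: 0.997
clock: 6.03
tool_pos: [0.4259, -0.3755, 0.0361]
eef_rot: [-0.5, 0.5, -0.5, 0.5]
contact_force: [-0.0, 0.3, 4.6]
opening: 0.706
clock: 7.03
tool_pos: [0.4253, -0.3746, 0.1949]
eef_rot: [-0.5, 0.5, -0.499, 0.5]
contact_force: [-0.0, 0.6, -4.4]
opening: 0.704
```

```bash
python3 -m handwheel '[[[-0.01,0,0.002,0,0,0],[-0.03,0,0.005,0,0,0],[-0.06,0,0.01,0,0,0],[-0.09,0,0.015,0,0,0],[-0.12,0,0.02,0,0,0],[-0.15,0,0.025,0,0,0],[-0.18,0,0.03,0,0,0],[-0.21,0,0.035,0,0,0],[-0.24,0,0.04,0,0,0],[-0.27,0,0.045,0,0,0],[-0.3,0,0.05,0,0,0],[-0.33,0,0.055,0,0,0]]]' -1 25
python3 -m handwheel '[[[-0.03,0,0.004,0,0,0],[-0.06,0,0.008,0,0,0],[-0.09,0,0.013,0,0,0],[-0.12,0,0.017,0,0,0],[-0.15,0,0.021,0,0,0],[-0.18,0,0.026,0,0,0],[-0.205,0,0.03,0,0,0],[-0.225,0,0.032,0,0,0],[-0.235,0,0.033,0,0,0],[-0.2415,0.01,0.034,0,0,0],[-0.2415,0.03,0.034,0,0,0],[-0.2415,0.05,0.034,0,0,0]]]' -1 25
python3 -m handwheel '[[[0,0.02,0,0,0,0],[0,0.035,0,0,0,0],[0,0.045,0,0,0,0],[0,0.045,0,0,0,0],[0,0.045,0,0,0,0],[0,0.045,0,0,0,0]]]' -1 25
python3 - <<'E'
from plant import r,snapshot
from h import *
s=r.get_state();print(s["tool_pos"],s["contact_force"])
a=crop(snapshot("scene")[:,:,::-1].copy(),410,170,530,320,4);b=crop(snapshot("top")[:,:,::-1].copy(),120,110,200+40,260,4)[:a.shape[0]]
cv2.imwrite("pics/c7.png",np.hstack([a,b[:,:310]]))
E
```

```text
clock: 8.03
tool_pos: [0.4795, -0.0428, 0.1948]
eef_rot: [0.501, -0.5, 0.499, -0.5]
contact_force: [-0.7, 0.2, -3.8]
opening: 0.703
clock: 9.03
tool_pos: [0.5143, 0.1956, 0.1446]
eef_rot: [0.5, -0.5, 0.5, -0.5]
contact_force: [0.5, -0.1, -3.8]
opening: 0.706
clock: 9.53
tool_pos: [0.5151, 0.1959, 0.1014]
eef_rot: [0.5, -0.5, 0.5, -0.5]
contact_force: [0.3, 0.1, -3.3]
opening: 0.705
[0.51507597 0.19588652 0.10137297] [ 0.33090788  0.11872374 -3.25151399]
```

View pics/c7.png

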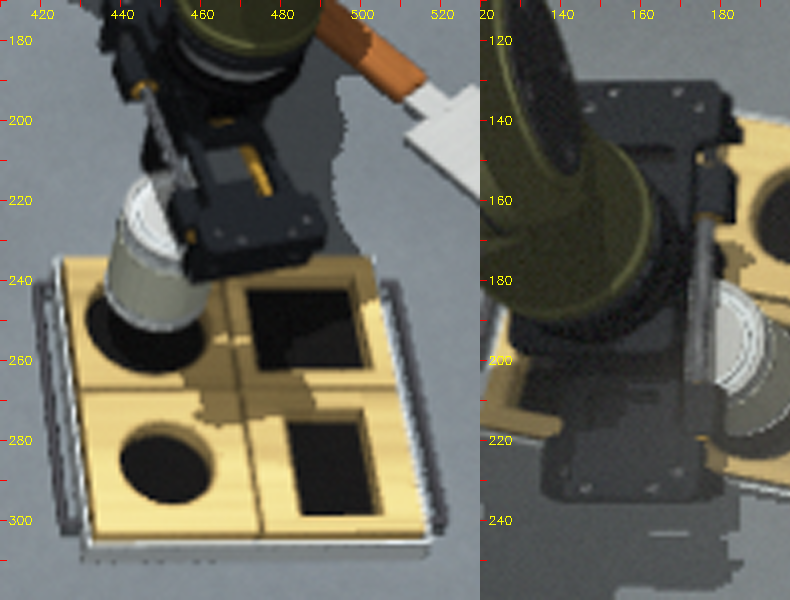

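The tin is held upright over the large round pocket. Lowering it.

```bash
python3 -m handwheel '[[[0,0.01,0,0,0,0],[0,0.02,0,0,0,0],[0,0.03,0,0,0,0],[0,0.038,0,0,0,0],[0,0.044,0,0,0,0],[0,0.046,0,0,0,0],[0,0.048,0,0,0,0],[0,0.048,0,0,0,0]]]' -1 25
python3 -m handwheel '[[[0,0.0015,0,0,0,0],[0,0.003,0,0,0,0],[0,0.004,0,0,0,0],[0,0.004,0,0,0,0]]]' -1 25
python3 -m handwheel '[[[0,0.0015,0,0,0,0],[0,0.003,0,0,0,0],[0,0.003,0,0,0,0],[0,0.003,0,0,0,0]]]' -1 25
```

```text
clock: 10.3
tool_pos: [0.5144, 0.1962, 0.0525]
eef_rot: [0.5, -0.5, 0.5, -0.5]
contact_force: [0.8, 0.2, -2.7]
opening: 0.707
clock: 10.63
tool_pos: [0.5144, 0.1963, 0.0488]
eef_rot: [-0.5, 0.5, -0.5, 0.5]
contact_force: [0.0, 0.3, -2.7]
opening: 0.701
clock: 10.97
tool_pos: [0.5148, 0.1965, 0.0471]
eef_rot: [-0.5, 0.5, -0.5, 0.501]
contact_force: [-1.9, -0.3, 7.8]
opening: 0.708
```

Contact was felt with the TCP at 0.047, so the pocket floor is at about 0.011. Releasing, lifting, and moving over the capped bottle.

```bash
python3 -m handwheel '[[[0,0,0,0,0,0],[0,0,0,0,0,0],[0,0,0,0,0,0],[0,0,0,0,0,0],[0,0,0,0,0,0],[0,-0.01,0,0,0,0],[0,-0.03,0,0,0,0],[0,-0.06,0,0,0,0],[0,-0.09,0,0,0,0],[0,-0.12,0,0,0,0],[0,-0.15,0,0,0,0],[0,-0.15,0,0,0,0]]]' 1 25
python3 -m handwheel '[[[0.03,0,0.004,0,0,0],[0.07,0,0.009,0,0,0],[0.11,0,0.014,0,0,0],[0.15,0,0.019,0,0,0],[0.19,0,0.024,0,0,0],[0.23,0,0.029,0,0,0],[0.27,0,0.034,0,0,0],[0.31,0,0.039,0,0,0],[0.35,0,0.044,0,0,0],[0.39,0,0.049,0,0,0],[0.42,0,0.052,0,0,0],[0.4345,0,0.054,0,0,0]]]' 1
python3 -m handwheel '[[[0,0.02,0,0,0,0],[0,0.04,0,0,0,0],[0,0.06,0,0,0,0],[0,0.08,0,0,0,0],[0,0.08,0,0,0,0],[0,0.08,0,0,0,0]]]' 1
python3 - <<'E'
from plant import r,snapshot
from h import *
s=r.get_state();print(s["tool_pos"],s["contact_force"])
A=snapshot("scene")[:,:,::-1].copy();a=crop(A,410,200,530,320,4);b=crop(A,230,200,310,320,4)
cv2.imwrite("pics/c8.png",np.hstack([a,b]))
E
```

```text
clock: 11.97
tool_pos: [0.5181, 0.1972, 0.2019]
eef_rot: [-0.496, 0.499, -0.501, 0.504]
contact_force: [0.8, -0.4, 1.0]
opening: 0.997
clock: 12.97
tool_pos: [0.5674, -0.2444, 0.1959]
eef_rot: [0.5, -0.501, 0.502, -0.498]
contact_force: [-0.0, -0.0, -0.3]
opening: 1.0
clock: 13.47
tool_pos: [0.5681, -0.2366, 0.1152]
eef_rot: [0.501, -0.501, 0.499, -0.5]
contact_force: [-0.1, -0.7, -0.2]
opening: 0.997
[ 0.56812891 -0.23664237  0.11517274] [-0.14380768 -0.70541728 -0.22294914]
```

View pics/c8.png

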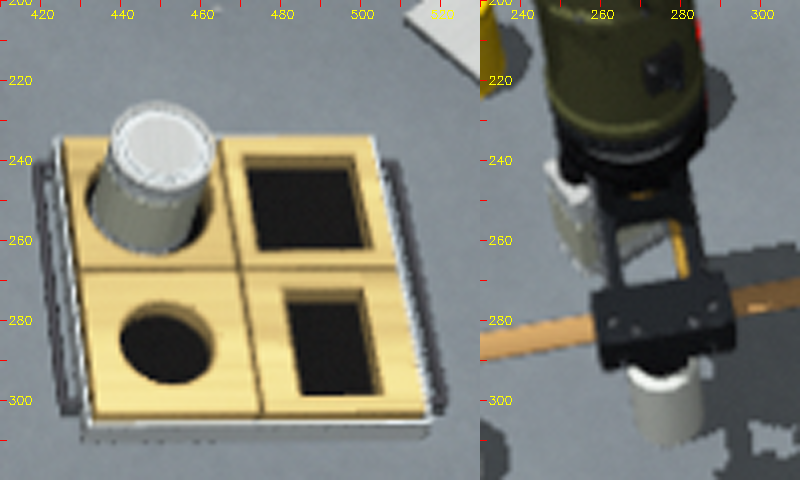

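The tin is seated in the round pocket (centre about (448,238)), and the gripper is centred over the capped bottle. Descending to grip and lift.

```bash
python3 -m handwheel '[[[0,0.012,0,0,0,0],[0,0.024,0,0,0,0],[0.001,0.036,0,0,0,0],[0.001,0.048,0,0,0,0],[0.001,0.06,0,0,0,0],[0.001,0.072,0,0,0,0],[0.001,0.082,0,0,0,0],[0.001,0.082,0,0,0,0],[0.001,0.082,0,0,0,0]]]' 1
python3 -m handwheel '[[[0,0,0,0,0,0],[0,0,0,0,0,0],[0,0,0,0,0,0],[0,0,0,0,0,0],[0,0,0,0,0,0],[0,0,0,0,0,0],[0,0,0,0,0,0],[0,0,0,0,0,0],[0,0,0,0,0,0],[0,0,0,0,0,0],[0,0,0,0,0,0],[0,0,0,0,0,0]]]' -1 15
python3 -m handwheel '[[[0,-0.005,0,0,0,0],[0,-0.02,0,0,0,0],[0,-0.04,0,0,0,0],[0,-0.06,0,0,0,0],[0,-0.08,0,0,0,0],[0,-0.1,0,0,0,0],[0,-0.12,0,0,0,0],[0,-0.14,0,0,0,0],[0,-0.155,0,0,0,0],[0,-0.165,0,0,0,0],[0,-0.165,0,0,0,0],[0,-0.165,0,0,0,0]]]' -1 15
```

```text
clock: 14.27
tool_pos: [0.5683, -0.239, 0.033]
eef_rot: [0.5, -0.5, 0.499, -0.5]
contact_force: [0.4, 0.2, 0.7]
opening: 1.001
clock: 15.27
tool_pos: [0.569, -0.2392, 0.0339]
eef_rot: [-0.5, 0.5, -0.5, 0.5]
contact_force: [0.2, -0.2, 1.5]
opening: 0.451
clock: 16.27
tool_pos: [0.5684, -0.239, 0.1986]
eef_rot: [0.5, -0.5, 0.5, -0.5]
contact_force: [-0.1, -0.1, -2.7]
opening: 0.454
```

```bash
python3 -m handwheel '[[[-0.01,0,0.001,0,0,0],[-0.03,0,0.003,0,0,0],[-0.065,0,0.007,0,0,0],[-0.1,0,0.011,0,0,0],[-0.135,0,0.014,0,0,0],[-0.17,0,0.018,0,0,0],[-0.205,0,0.022,0,0,0],[-0.24,0,0.026,0,0,0],[-0.275,0,0.03,0,0,0],[-0.31,0,0.033,0,0,0],[-0.345,0,0.037,0,0,0],[-0.37,0,0.04,0,0,0]]]' -1 15
python3 -m handwheel '[[[-0.02,0,0.002,0,0,0],[-0.035,0,0.004,0,0,0],[-0.045,0,0.005,0,0,0],[-0.048,0.01,0.005,0,0,0],[-0.048,0.03,0.005,0,0,0],[-0.048,0.05,0.005,0,0,0],[-0.048,0.07,0.005,0,0,0],[-0.048,0.085,0.005,0,0,0],[-0.048,0.09,0.005,0,0,0],[-0.048,0.09,0.005,0,0,0],[-0.048,0.09,0.005,0,0,0]]]' -1 15
python3 - <<'E'
from plant import r,snapshot
from h import *
s=r.get_state();print(s["tool_pos"],s["contact_force"])
A=snapshot("scene")[:,:,::-1].copy();a=crop(A,410,180,530,320,4);b=crop(snapshot("top")[:,:,::-1].copy(),160,110,240,250,4)
cv2.imwrite("pics/c9.png",np.hstack([a,b]))
t=s["tool_pos"];P=[t-[0,0,.033],t+[0,0,.039]]
print("expect bottle foot, shoulder: scene",proj("scene",P).round(1),"top",proj("top",P).round(1))
E
```

```text
clock: 17.27
tool_pos: [0.6068, 0.1365, 0.1971]
eef_rot: [0.502, -0.5, 0.497, -0.501]
contact_force: [0.1, -0.1, -2.0]
opening: 0.449
clock: 18.18
tool_pos: [0.6137, 0.1777, 0.1089]
eef_rot: [0.5, -0.5, 0.5, -0.5]
contact_force: [0.6, 0.2, -2.1]
opening: 0.45
[0.6137194  0.17769905 0.10885383] [ 0.6341823   0.15985449 -2.14124928]
expect bottle foot, shoulder: scene [[453.8 274.6]
 [459.8 258.2]] top [[195.  156.5]
 [186.  145. ]]
```

View pics/c9.png

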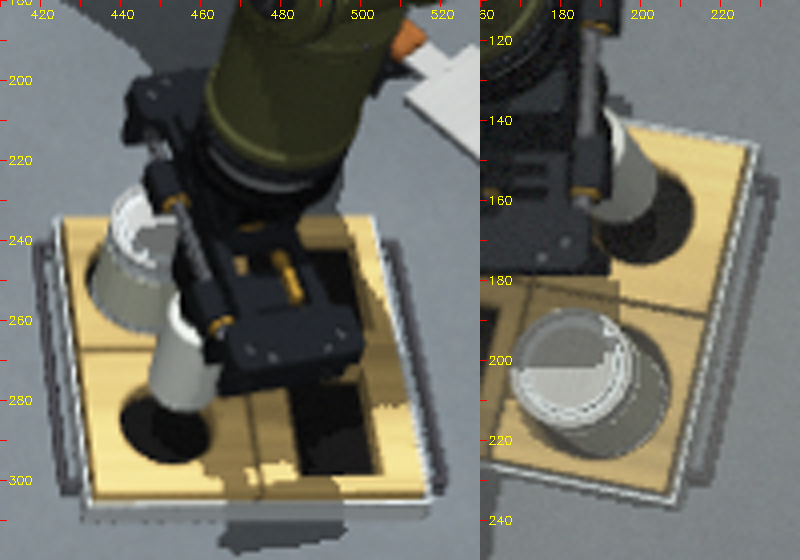

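The bottle foot is over the small round pocket, within about 3 mm of expectation. Lowering to contact and releasing with a part opening, because the tin is next to it.

```bash
python3 -m handwheel '[[[0,0.012,0,0,0,0],[0,0.024,0,0,0,0],[0,0.036,0,0,0,0],[0,0.046,0,0,0,0],[0,0.054,0,0,0,0],[0,0.058,0,0,0,0],[0,0.06,0,0,0,0],[0,0.06,0,0,0,0]]]' -1 15
python3 -m handwheel '[[[0,0.0015,0,0,0,0],[0,0.003,0,0,0,0],[0,0.004,0,0,0,0],[0,0.004,0,0,0,0]]]' -1 15
python3 -m handwheel '[[[0,0.001,0,0,0,0],[0,0.002,0,0,0,0],[0,0.002,0,0,0,0],[0,0.002,0,0,0,0]]]' -1 15
```

```text
clock: 18.95
tool_pos: [0.6133, 0.1788, 0.0483]
eef_rot: [0.5, -0.5, 0.5, -0.5]
contact_force: [1.0, 0.6, -1.4]
opening: 0.453
clock: 19.28
tool_pos: [0.6137, 0.179, 0.045]
eef_rot: [-0.5, 0.5, -0.5, 0.5]
contact_force: [-0.4, -0.0, -1.1]
opening: 0.454
clock: 19.62
tool_pos: [0.6147, 0.179, 0.0444]
eef_rot: [-0.499, 0.499, -0.5, 0.501]
contact_force: [-1.6, -0.8, 6.9]
opening: 0.455
```

```bash
python3 -m handwheel '[[[0,0,0,0,0,0],[0,0,0,0,0,0],[0,0,0,0,0,0],[0,0,0,0,0,0],[0,-0.01,0,0,0,0],[0,-0.03,0,0,0,0],[0,-0.06,0,0,0,0],[0,-0.09,0,0,0,0],[0,-0.12,0,0,0,0],[0,-0.15,0,0,0,0],[0,-0.155,0,0,0,0],[0,-0.155,0,0,0,0]]]' 0.36 15
python3 -m handwheel '[[[0.025,0,-0.01,0,-0.01,0],[0.06,0,-0.025,0,-0.02,0],[0.095,0,-0.04,0,-0.03,0],[0.13,0,-0.055,0,-0.04,0],[0.165,0,-0.07,0,-0.05,0],[0.2,0,-0.085,0,-0.06,0],[0.235,0,-0.1,0,-0.075,0],[0.27,0,-0.115,0,-0.09,0],[0.305,0,-0.13,0,-0.105,0],[0.34,0,-0.145,0,-0.12,0],[0.375,0,-0.16,0,-0.1356,0],[0.405,0,-0.17,0,-0.1356,0]]]' 1
python3 -m handwheel '[[[0.02,0,0.005,0,0,0],[0.0288,0,0.0054,0,0,0],[0.0288,0,0.0054,0,0,0],[0.0288,0.02,0.0054,0,0,0],[0.0288,0.04,0.0054,0,0,0],[0.0288,0.06,0.0054,0,0,0],[0.0288,0.07,0.0054,0,0,0],[0.0288,0.075,0.0054,0,0,0],[0.0288,0.075,0.0054,0,0,0],[0.0288,0.075,0.0054,0,0,0]]]' 1
python3 - <<'E'
from plant import r,snapshot
from h import *
from scipy.spatial.transform import Rotation as R
s=r.get_state();print(s["tool_pos"],s["contact_force"],R.from_quat(s["eef_rot"]).as_matrix().round(3))
A=snapshot("scene")[:,:,::-1].copy();a=crop(A,415,210,525,320,4);b=crop(snapshot("top")[:,:,::-1].copy(),360,190,445,300,4)
cv2.imwrite("pics/c10.png",np.hstack([a,b]))
E
```

```text
clock: 20.62
tool_pos: [0.6152, 0.1792, 0.201]
eef_rot: [-0.498, 0.499, -0.501, 0.502]
contact_force: [0.0, -0.8, -0.1]
opening: 0.681
clock: 21.62
tool_pos: [0.4405, -0.2282, 0.1967]
eef_rot: [0.595, -0.384, 0.381, -0.594]
contact_force: [-0.1, -0.7, -0.1]
opening: 0.999
clock: 22.45
tool_pos: [0.461, -0.2496, 0.1231]
eef_rot: [-0.595, 0.382, -0.383, 0.595]
contact_force: [-0.1, 0.2, 0.6]
opening: 0.998
[ 0.46095104 -0.24963681  0.1231069 ] [-0.13129118  0.2311645   0.60419073] [[ 0.415  0.     0.91 ]
 [-0.91   0.     0.415]
 [-0.    -1.     0.   ]]
```

View pics/c10.png

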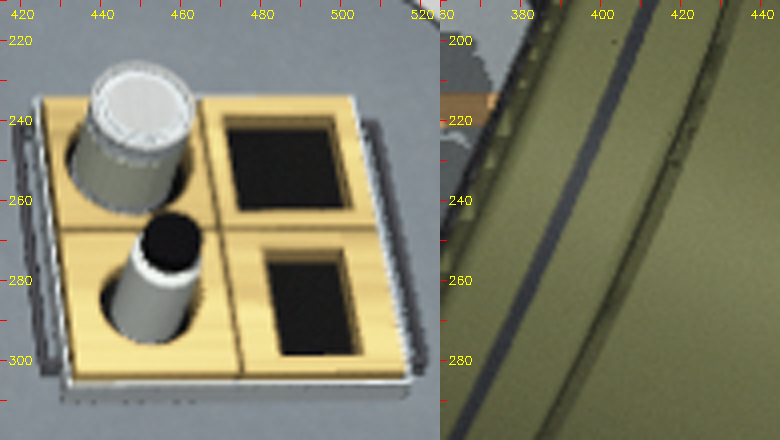

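The bottle is seated and its lean matches the perspective, so it's upright. My lateral step at the can had a sign slip (about 24 mm along the jaw axis). Correcting it before descending.

```bash
python3 -m handwheel '[[[-0.002,0,-0.01,0,0,0],[-0.0055,0,-0.02,0,0,0],[-0.0055,0,-0.024,0,0,0],[-0.0055,0,-0.024,0,0,0],[-0.0055,0,-0.024,0,0,0],[-0.0055,0,-0.024,0,0,0]]]' 1
python3 - <<'E'
from plant import r,snapshot
from h import *
s=r.get_state();print(s["tool_pos"],s["contact_force"])
A=snapshot("scene")[:,:,::-1].copy();a=crop(A,200,190,330,290,6)
t=s["tool_pos"];z=np.array([.91,.415,0]);x=np.array([.415,-.91,0])
c=np.array([.437,-.2545,.084])
for q in proj("scene",[c+i*.029*x+j*.017*z for i,j in((1,1),(1,-1),(-1,-1),(-1,1))]):cv2.circle(a,tuple(int(v) for v in (q-[200,190])*6),3,(0,255,0),1)
for q in proj("scene",[t+.044*z,t-.044*z]):cv2.circle(a,tuple(int(v) for v in (q-[200,190])*6),4,(255,0,255),1)
cv2.imwrite("pics/c11.png",a)
E
```

```text
clock: 23.05
tool_pos: [0.4371, -0.2553, 0.123]
eef_rot: [-0.594, 0.382, -0.383, 0.595]
contact_force: [-0.3, 0.1, 0.2]
opening: 1.005
[ 0.43710471 -0.25530023  0.12304759] [-0.32202602  0.10859247  0.18515253]
```

View pics/c11.png

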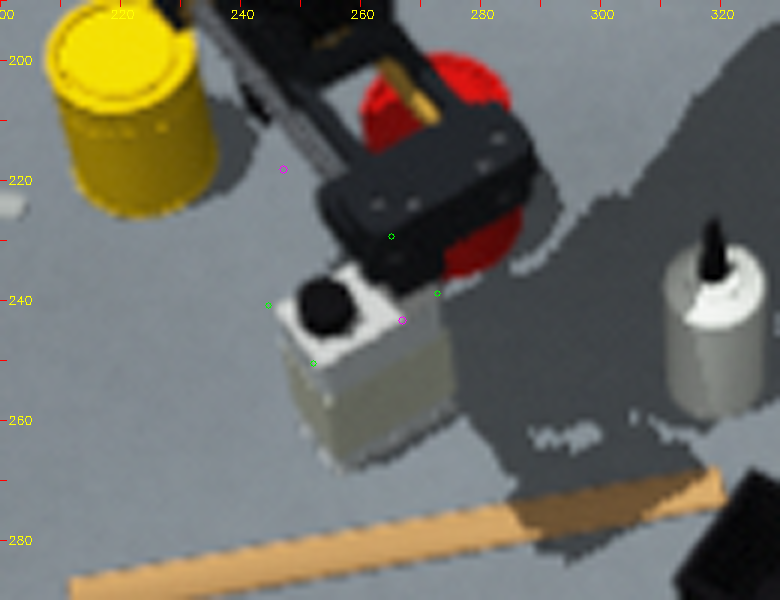

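The can's top matches the model corners within about 1 px, and the fingers straddle its faces. Descending, gripping and lifting.

```bash
python3 -m handwheel '[[[0,0.012,0,0,0,0],[0,0.024,0,0,0,0],[0,0.036,0,0,0,0],[0,0.048,0,0,0,0],[0,0.06,0,0,0,0],[0,0.072,0,0,0,0],[0,0.08,0,0,0,0],[0,0.08,0,0,0,0],[0,0.08,0,0,0,0]]]' 1
python3 -m handwheel '[[[0,0,0,0,0,0],[0,0,0,0,0,0],[0,0,0,0,0,0],[0,0,0,0,0,0],[0,0,0,0,0,0],[0,0,0,0,0,0],[0,0,0,0,0,0],[0,0,0,0,0,0],[0,0,0,0,0,0],[0,0,0,0,0,0],[0,0,0,0,0,0],[0,0,0,0,0,0]]]' -1 20
python3 -m handwheel '[[[0,-0.005,0,0,0,0],[0,-0.02,0,0,0,0],[0,-0.04,0,0,0,0],[0,-0.06,0,0,0,0],[0,-0.08,0,0,0,0],[0,-0.1,0,0,0,0],[0,-0.12,0,0,0,0],[0,-0.14,0,0,0,0],[0,-0.16,0,0,0,0],[0,-0.165,0,0,0,0],[0,-0.165,0,0,0,0],[0,-0.165,0,0,0,0]]]' -1 20
```

```text
clock: 23.85
tool_pos: [0.4365, -0.255, 0.0426]
eef_rot: [-0.595, 0.383, -0.383, 0.595]
contact_force: [-0.7, 0.1, -0.6]
opening: 1.004
clock: 24.85
tool_pos: [0.4365, -0.2551, 0.0428]
eef_rot: [-0.594, 0.383, -0.383, 0.595]
contact_force: [0.3, 0.9, -0.2]
opening: 0.379
clock: 25.85
tool_pos: [0.4359, -0.2549, 0.2072]
eef_rot: [0.595, -0.383, 0.382, -0.595]
contact_force: [-0.2, 0.1, -2.0]
opening: 0.378
```

```bash
python3 -m handwheel '[[[-0.01,0,0.01,0,-0.008,0],[-0.03,0,0.03,0,-0.02,0],[-0.053,0,0.052,0,-0.035,0],[-0.076,0,0.075,0,-0.05,0],[-0.099,0,0.098,0,-0.07,0],[-0.122,0,0.12,0,-0.09,0],[-0.145,0,0.143,0,-0.11,0],[-0.168,0,0.165,0,-0.13,0],[-0.191,0,0.188,0,-0.145,0],[-0.214,0,0.21,0,-0.16,0],[-0.232,0,0.228,0,-0.175,0],[-0.25,0,0.246,0,-0.19,0]]]' -1 20
python3 -m handwheel '[[[0,0,0,0,0,0],[0,0,0,0,0,0],[0,0,0,0,0,0]]]' -1 20
cat > g.py <<'E'
import sys
from plant import r
from h import *
from scipy.spatial.transform import Rotation as R
X,Y,Z,psi=map(float,sys.argv[1:]);s=r.get_state();M=R.from_quat(s["eef_rot"]).as_matrix()
p=np.radians(psi);z=np.array([np.cos(p),np.sin(p),0]);y=np.array([0,0,-1.]);N=np.c_[np.cross(y,z),y,z]
print("now",s["tool_pos"].round(4),"psi",np.degrees(np.arctan2(M[1,2],M[0,2])).round(2),"shift",(M.T@([X,Y,Z]-s["tool_pos"])).round(4),"turn",(R.from_matrix(M.T@N).as_rotvec()/np.pi).round(4),"q7",s["q"][6].round(2))
E
python3 g.py .6315 .277 .12 79.7
```

```text
clock: 26.85
tool_pos: [0.5558, 0.0775, 0.2062]
eef_rot: [0.681, -0.19, 0.188, -0.681]
contact_force: [1.5, -1.7, -1.2]
opening: 0.373
clock: 27.1
tool_pos: [0.5557, 0.0741, 0.2065]
eef_rot: [0.681, -0.192, 0.19, -0.68]
contact_force: [-0.2, 0.1, -1.3]
opening: 0.381
now [0.5557 0.0741 0.2065] psi 58.68 shift [-0.0405  0.0861  0.213 ] turn [ 0.0006 -0.1168 -0.0008] q7 0.72
```

```bash
python3 -m handwheel '[[[-0.002,0,0.01,0,-0.01,0],[-0.007,0,0.035,0,-0.03,0],[-0.012,0,0.065,0,-0.05,0],[-0.018,0,0.095,0,-0.07,0],[-0.024,0,0.125,0,-0.09,0],[-0.03,0,0.155,0,-0.1168,0],[-0.035,0,0.183,0,-0.1168,0],[-0.039,0,0.203,0,-0.1168,0],[-0.0405,0,0.213,0,-0.1168,0],[-0.0405,0.02,0.213,0,-0.1168,0],[-0.0405,0.04,0.213,0,-0.1168,0],[-0.0405,0.06,0.213,0,-0.1168,0]]]' -1 20
python3 -m handwheel '[[[0,0.015,0,0,0,0],[0,0.026,0,0,0,0],[0,0.036,0,0,0,0],[0,0.036,0,0,0,0],[0,0.036,0,0,0,0],[0,0.036,0,0,0,0]]]' -1 20
python3 g.py .6315 .277 .055 79.7
python3 - <<'E'
from plant import r,snapshot
from h import *
s=r.get_state();A=snapshot("scene")[:,:,::-1].copy();a=crop(A,420,190,535,310,5)
t=s["tool_pos"];p=np.radians(79.7);z=np.array([np.cos(p),np.sin(p),0]);x=np.array([z[1],-z[0],0])
for q in proj("scene",[t-[0,0,.043]+i*.029*x+j*.017*z for i,j in((1,1),(1,-1),(-1,-1),(-1,1))]):cv2.circle(a,tuple(int(v) for v in (q-[420,190])*5),3,(0,255,0),1)
cv2.imwrite("pics/c12.png",a)
E
```

```text
clock: 28.1
tool_pos: [0.6333, 0.2769, 0.1469]
eef_rot: [0.704, -0.063, 0.064, -0.704]
contact_force: [0.5, -0.3, -2.1]
opening: 0.382
clock: 28.6
tool_pos: [0.634, 0.2775, 0.1128]
eef_rot: [-0.704, 0.063, -0.064, 0.705]
contact_force: [-0.3, -0.2, -1.5]
opening: 0.379
now [0.634  0.2775 0.1128] psi 79.66 shift [-0.0024  0.0578 -0.001 ] turn [-0.0004 -0.0002  0.0005] q7 0.77
```

View pics/c12.png

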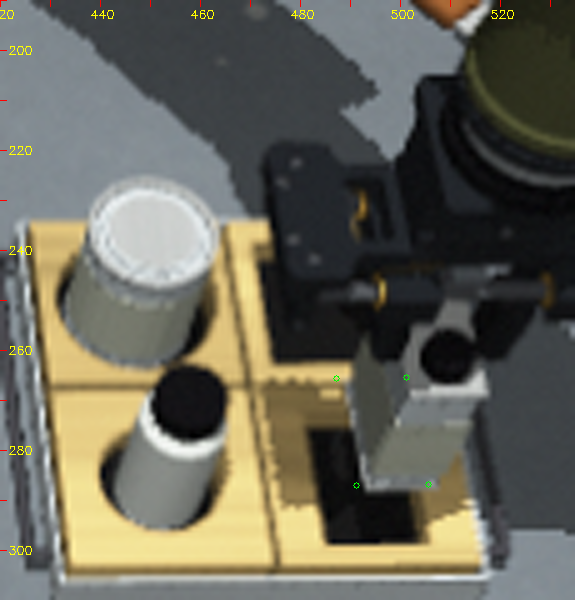

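The can is aligned with the oblong pocket; the roughly 2 px offset to my markers is the same scene-camera bias I saw at the block crossing. Lowering with a 2.5 mm correction.

```bash
python3 -m handwheel '[[[-0.001,0.01,-0.001,0,0,0],[-0.0025,0.02,-0.001,0,0,0],[-0.0025,0.03,-0.001,0,0,0],[-0.0025,0.04,-0.001,0,0,0],[-0.0025,0.047,-0.001,0,0,0],[-0.0025,0.052,-0.001,0,0,0],[-0.0025,0.054,-0.001,0,0,0],[-0.0025,0.054,-0.001,0,0,0]]]' -1 20
python3 -m handwheel '[[[0,0.0015,0,0,0,0],[0,0.003,0,0,0,0],[0,0.004,0,0,0,0],[0,0.004,0,0,0,0]]]' -1 20
python3 -m handwheel '[[[0,0.001,0,0,0,0],[0,0.0015,0,0,0,0],[0,0.0015,0,0,0,0],[0,0.0015,0,0,0,0]]]' -1 20
```

```text
clock: 29.32
tool_pos: [0.6303, 0.2765, 0.0571]
eef_rot: [0.704, -0.064, 0.063, -0.704]
contact_force: [-0.1, 0.2, -2.0]
opening: 0.38
clock: 29.65
tool_pos: [0.6307, 0.2767, 0.054]
eef_rot: [-0.704, 0.064, -0.064, 0.704]
contact_force: [-0.1, -0.5, -0.6]
opening: 0.378
clock: 29.98
tool_pos: [0.6308, 0.277, 0.0538]
eef_rot: [-0.704, 0.063, -0.064, 0.704]
contact_force: [-2.1, -0.8, 5.8]
opening: 0.382
```

```bash
python3 -m handwheel '[[[0,0,0,0,0,0],[0,0,0,0,0,0],[0,0,0,0,0,0],[0,0,0,0,0,0],[0,-0.01,0,0,0,0],[0,-0.03,0,0,0,0],[0,-0.06,0,0,0,0],[0,-0.09,0,0,0,0],[0,-0.12,0,0,0,0],[0,-0.14,0,0,0,0],[0,-0.145,0,0,0,0],[0,-0.145,0,0,0,0]]]' 0.36 20
python3 g.py .572 -.113 .09 48
python3 - <<'E'
from h import *
print(at("top",336,217,.01),at("top",333.3,236,.115))
E
```

```text
clock: 30.98
tool_pos: [0.6316, 0.2772, 0.1995]
eef_rot: [-0.703, 0.063, -0.065, 0.705]
contact_force: [-0.2, -0.2, -0.0]
opening: 0.682
now [0.6316 0.2772 0.1995] psi 79.66 shift [ 0.0111  0.1085 -0.3948] turn [-0.0011  0.1759  0.0008] q7 0.78
[ 0.49886645 -0.12145414  0.01      ] [ 0.44037709 -0.11238008  0.115     ]
```

```bash
python3 -m handwheel '[[[0.001,0,-0.025,0,0.01,0],[0.002,0,-0.06,0,0.03,0],[0.003,0,-0.095,0,0.05,0],[0.004,0,-0.13,0,0.07,0],[0.005,0,-0.165,0,0.09,0],[0.006,0,-0.2,0,0.11,0],[0.007,0,-0.235,0,0.13,0],[0.008,0,-0.27,0,0.15,0],[0.009,0,-0.305,0,0.1759,0],[0.01,0,-0.34,0,0.1759,0],[0.011,0,-0.375,0,0.1759,0],[0.011,0,-0.395,0,0.1759,0]]]' 1
python3 -m handwheel '[[[0,0.02,0,0,0,0],[0,0.05,0,0,0,0],[0,0.08,0,0,0,0],[0,0.1,0,0,0,0],[0,0.105,0,0,0,0],[0,0.105,0,0,0,0],[0,0.105,0,0,0,0]]]' 1
python3 g.py .572 -.113 .023 48
python3 - <<'E'
from plant import r,snapshot
from h import *
A=snapshot("scene")[:,:,::-1].copy();a=crop(A,290,210,380,320,5);b=crop(A,415,210,520,320,3)
b=cv2.copyMakeBorder(b,0,a.shape[0]-b.shape[0],0,0,0);cv2.imwrite("pics/c13.png",np.hstack([a,b]))
E
```

```text
clock: 31.98
tool_pos: [0.5678, -0.1192, 0.1954]
eef_rot: [0.661, -0.256, 0.254, -0.658]
contact_force: [0.8, -0.7, -1.4]
opening: 0.999
clock: 32.57
tool_pos: [0.5703, -0.1139, 0.0921]
eef_rot: [0.66, -0.254, 0.253, -0.66]
contact_force: [-0.2, 0.7, -0.5]
opening: 1.001
now [ 0.5703 -0.1139  0.0921] psi 48.01 shift [0.0007 0.0691 0.0018] turn [ 0.0001  0.     -0.0002] q7 0.87
```

View pics/c13.png

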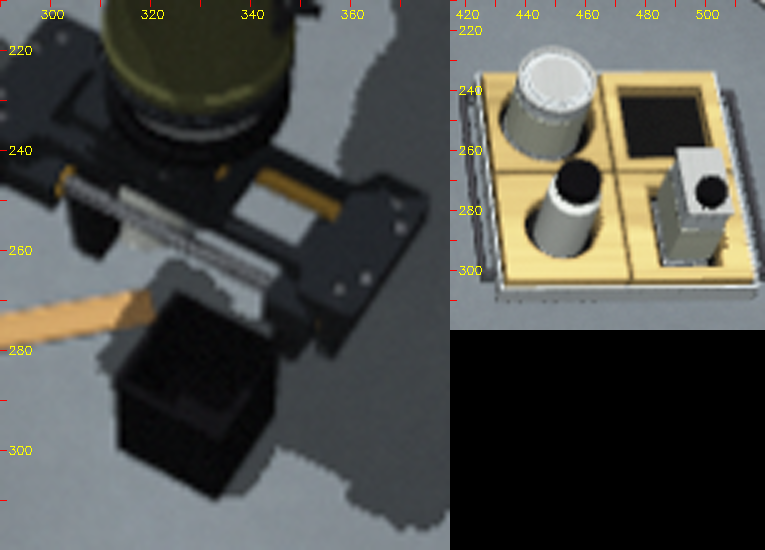

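The can stands in its pocket. The jaws are parallel to the pot's side and straddle it. Descending and gripping lightly.

```bash
python3 -m handwheel '[[[0.0007,0.008,0.0018,0,0,0],[0.0007,0.016,0.0018,0,0,0],[0.0007,0.026,0.0018,0,0,0],[0.0007,0.036,0.0018,0,0,0],[0.0007,0.046,0.0018,0,0,0],[0.0007,0.056,0.0018,0,0,0],[0.0007,0.064,0.0018,0,0,0],[0.0007,0.069,0.0018,0,0,0],[0.0007,0.069,0.0018,0,0,0],[0.0007,0.069,0.0018,0,0,0]]]' 1
python3 -m handwheel '[[[0,0,0,0,0,0],[0,0,0,0,0,0],[0,0,0,0,0,0],[0,0,0,0,0,0],[0,0,0,0,0,0],[0,0,0,0,0,0],[0,0,0,0,0,0],[0,0,0,0,0,0],[0,0,0,0,0,0],[0,0,0,0,0,0]]]' -1 8
python3 -m handwheel '[[[0,-0.005,0,0,0,0],[0,-0.02,0,0,0,0],[0,-0.04,0,0,0,0],[0,-0.06,0,0,0,0],[0,-0.08,0,0,0,0],[0,-0.1,0,0,0,0],[0,-0.12,0,0,0,0],[0,-0.14,0,0,0,0],[0,-0.155,0,0,0,0],[0,-0.165,0,0,0,0],[0,-0.165,0,0,0,0],[0,-0.165,0,0,0,0]]]' -1 8
python3 g.py .533 .295 .19 79.7
```

```text
clock: 33.45
tool_pos: [0.5722, -0.113, 0.023]
eef_rot: [0.66, -0.253, 0.253, -0.66]
contact_force: [-0.3, 0.1, -0.1]
opening: 0.997
clock: 34.28
tool_pos: [0.5724, -0.1131, 0.0235]
eef_rot: [-0.66, 0.253, -0.254, 0.66]
contact_force: [-0.1, 0.5, 3.1]
opening: 0.641
clock: 35.28
tool_pos: [0.5721, -0.113, 0.1882]
eef_rot: [-0.66, 0.253, -0.253, 0.66]
contact_force: [-0.7, -0.2, -0.7]
opening: 0.635
now [ 0.5721 -0.113   0.1882] psi 48.01 shift [-0.302  -0.0018  0.2771] turn [-0.     -0.1761 -0.    ] q7 0.89
```

```bash
python3 -m handwheel '[[[-0.01,0,0.009,0,-0.005,0],[-0.03,0,0.028,0,-0.018,0],[-0.055,0,0.05,0,-0.032,0],[-0.08,0,0.073,0,-0.047,0],[-0.105,0,0.096,0,-0.062,0],[-0.13,0,0.119,0,-0.076,0],[-0.155,0,0.142,0,-0.09,0],[-0.18,0,0.165,0,-0.105,0],[-0.205,0,0.188,0,-0.12,0],[-0.23,0,0.211,0,-0.135,0],[-0.25,0,0.23,0,-0.146,0],[-0.27,0,0.248,0,-0.16,0]]]' -1 8
python3 -m handwheel '[[[0,0,0,0,0,0],[0,0,0,0,0,0],[0,0,0,0,0,0]]]' -1 8
python3 g.py .533 .295 .09 79.7
```

```text
clock: 36.28
tool_pos: [0.5353, 0.2549, 0.1869]
eef_rot: [0.703, -0.081, 0.078, -0.702]
contact_force: [1.0, -0.1, 0.1]
opening: 0.633
clock: 36.53
tool_pos: [0.5365, 0.2512, 0.1872]
eef_rot: [0.703, -0.082, 0.08, -0.702]
contact_force: [0.9, -1.0, -0.5]
opening: 0.636
now [0.5365 0.2512 0.1872] psi 76.83 shift [-0.0132  0.0971  0.042 ] turn [ 0.0007 -0.016  -0.0005] q7 0.68
```

```bash
python3 -m handwheel '[[[-0.005,0,0.012,0,-0.016,0],[-0.01,0,0.03,0,-0.016,0],[-0.0132,0,0.042,0,-0.016,0],[-0.0132,0.01,0.042,0,-0.016,0],[-0.0132,0.03,0.042,0,-0.016,0],[-0.0132,0.055,0.042,0,-0.016,0],[-0.0132,0.08,0.042,0,-0.016,0],[-0.0132,0.092,0.042,0,-0.016,0],[-0.0132,0.097,0.042,0,-0.016,0],[-0.0132,0.097,0.042,0,-0.016,0],[-0.0132,0.097,0.042,0,-0.016,0]]]' -1 8
python3 g.py .533 .295 .0345 79.7
python3 - <<'E'
from plant import r,snapshot
from h import *
s=r.get_state();A=snapshot("scene")[:,:,::-1].copy();a=crop(A,420,190,540,310,5)
t=s["tool_pos"];p=np.radians(79.7);z=np.array([np.cos(p),np.sin(p),0]);x=np.array([z[1],-z[0],0])
for q in proj("scene",[t-[0,0,.023]+i*.028*x+j*.028*z for i,j in((1,1),(1,-1),(-1,-1),(-1,1))]):cv2.circle(a,tuple(int(v) for v in (q-[420,190])*5),3,(0,255,0),1)
cv2.imwrite("pics/c14.png",a)
E
```

```text
clock: 37.45
tool_pos: [0.5348, 0.2959, 0.0919]
eef_rot: [-0.704, 0.063, -0.064, 0.704]
contact_force: [0.3, 0.2, -0.0]
opening: 0.635
now [0.5348 0.2959 0.0919] psi 79.68 shift [-0.0017  0.0574 -0.0012] turn [-0.0002 -0.0001  0.0003] q7 0.63
```

View pics/c14.png

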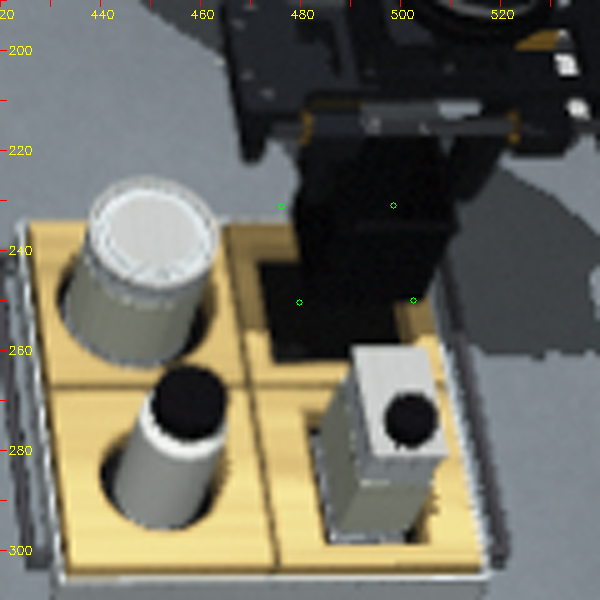

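The pot silhouette looks a little right of my markers, so I'll check the numbers against the observed pocket before lowering.

Run:
```python
from plant import r
from h import *
p=np.radians(79.7);z=np.array([np.cos(p),np.sin(p),0]);x=np.array([z[1],-z[0],0])
sq=lambda c,h:[np.array(c)+i*h*x+j*h*z for i,j in((1,1),(1,-1),(-1,-1),(-1,1))]
print("pocket pred scene",proj("scene",sq([.533,.295,.0295],.036)).round(1).tolist())
print("pocket seen",[(415+a/6,225+b/6) for a,b in((527,222),(357,222),(333,85),(503,85))])
print("pocket from scene px",np.mean([at("scene",415+a/6,225+b/6,.0295) for a,b in((527,222),(357,222),(333,85),(503,85))],0))
print("pocket from top px",np.mean([at("top",112+a/5,125+b/5,.0295) for a,b in((113,277),(267,305),(229,465),(75,433))],0))
t=r.get_state()["tool_pos"];print("pot rim pred",proj("scene",sq(t+[0,0,.043],.0295)).round(1).tolist())
for n,a in(("tin",(.515,.1965,.0895)),("cap",(.614,.179,.1055))):print(n,proj("scene",a).round(1))
print("bottle cap seen",at("scene",420+189/5,190+402/5,.1055),"tin seen",at("scene",420+153/5,190+232/5,.0895))
```

```text
pocket pred scene [[501.8, 261.0], [473.0, 261.3], [468.7, 237.1], [496.7, 236.8]]
pocket seen [(502.8333333333333, 262.0), (474.5, 262.0), (470.5, 239.16666666666666), (498.8333333333333, 239.16666666666666)]
pocket from scene px [0.53814152 0.29743901 0.0295    ]
pocket from top px [0.53249544 0.29293866 0.0295    ]
pot rim pred [[510.8, 235.3], [485.8, 235.5], [481.7, 214.9], [506.2, 214.8]]
tin [[449.7 235.6]]
cap [[456.8 268. ]]
bottle cap seen [0.62043435 0.17924543 0.1055    ] tin seen [0.51753183 0.19804379 0.0895    ]
```

Measured at the rim, the pot and pocket offsets agree within about 1 px, so it is centred. Lowering and releasing.

```bash
python3 -m handwheel '[[[0,0.01,0,0,0,0],[0,0.02,0,0,0,0],[0,0.03,0,0,0,0],[0,0.04,0,0,0,0],[0,0.047,0,0,0,0],[0,0.051,0,0,0,0],[0,0.053,0,0,0,0],[0,0.053,0,0,0,0]]]' -1 8
python3 -m handwheel '[[[0,0.0015,0,0,0,0],[0,0.003,0,0,0,0],[0,0.004,0,0,0,0],[0,0.004,0,0,0,0]]]' -1 8
python3 -m handwheel '[[[0,0.0007,0,0,0,0],[0,0.0015,0,0,0,0],[0,0.0015,0,0,0,0],[0,0.0015,0,0,0,0]]]' -1 8
```

```text
clock: 38.17
tool_pos: [0.534, 0.2957, 0.0377]
eef_rot: [0.704, -0.064, 0.063, -0.704]
contact_force: [0.1, 0.7, 0.5]
opening: 0.638
clock: 38.5
tool_pos: [0.5344, 0.296, 0.0345]
eef_rot: [-0.704, 0.063, -0.064, 0.704]
contact_force: [-1.4, -0.5, -0.4]
opening: 0.631
clock: 38.83
tool_pos: [0.5346, 0.296, 0.0341]
eef_rot: [-0.704, 0.063, -0.064, 0.704]
contact_force: [-1.2, -0.4, 8.7]
opening: 0.627
```

```bash
python3 -m handwheel '[[[0,0,0,0,0,0],[0,0,0,0,0,0],[0,0,0,0,0,0],[0,0,0,0,0,0],[0,-0.01,0,0,0,0],[0,-0.03,0,0,0,0],[0,-0.06,0,0,0,0],[0,-0.09,0,0,0,0],[0,-0.12,0,0,0,0],[0,-0.15,0,0,0,0],[0,-0.18,0,0,0,0],[0,-0.2,0,0,0,0]]]' 0.59 8
python3 -m handwheel '[[[0,0,-0.03,0,0,0],[0,0,-0.06,0,0,0],[0,0,-0.1,0,0,0],[0,0,-0.14,0,0,0],[0,0,-0.18,0,0,0],[0,0,-0.22,0,0,0],[0,0,-0.25,0,0,0],[0,0,-0.27,0,0,0],[0,0,-0.27,0,0,0],[0,0,-0.27,0,0,0]]]' 0.59
python3 - <<'E'
from plant import r,snapshot
from h import *
A=snapshot("scene")[:,:,::-1].copy();B=snapshot("top")[:,:,::-1].copy()
a=crop(A,415,205,525,315,4)[:400];b=crop(B,110,110,200+10,210,4)[:400]
c=cv2.resize(A[170:400,150:410],(400,200*2-46-0)) 
c=cv2.resize(A[180:350,150:390],(400,200)); b=crop(B,110,120,240,250,3)[:400]
W=np.zeros((600,800,3),np.uint8);W[:400,:400]=a[:, :400];W[:390,405:795]=b;W[400:600,:400]=c
W[400:600,400:]=cv2.resize(B[140:265,290:540],(400,200));cv2.imwrite("pics/c15.png",W)
E
```

```text
clock: 39.83
tool_pos: [0.535, 0.2964, 0.2367]
eef_rot: [-0.703, 0.062, -0.065, 0.705]
contact_force: [-0.8, 0.4, 0.3]
opening: 0.794
clock: 40.67
tool_pos: [0.4859, 0.0293, 0.2334]
eef_rot: [-0.704, 0.064, -0.065, 0.704]
contact_force: [-0.4, 0.6, -0.5]
opening: 0.796
```

The picture limit is reached, so I'll check numerically. Project each object's upright, seated model, compare it with the network boxes, and check that the untouched items haven't moved since the first picture.

Run:
```python
from plant import r,snapshot,boxes_of
from h import *
p=np.radians(79.7);z=np.array([np.cos(p),np.sin(p),0]);x=np.array([z[1],-z[0],0]);F=.0115
def cyl(c,R,h0,h1):
    t=np.linspace(0,6.3,60);return [np.array([c[0]+R*np.cos(a),c[1]+R*np.sin(a),F+h]) for a in t for h in(h0,h1)]
def box(c,hx,hy,h0,h1):return [np.array([*c,F+h])+i*hx*x+j*hy*z for i in(1,-1) for j in(1,-1) for h in(h0,h1)]
M={"base_tin":cyl((.515,.1965),.031,0,.078),"hardener_bottle":cyl((.614,.179),.021,0,.072)+cyl((.614,.179),.0175,.08,.094),
"thinner_can":box((.631,.277),.029,.017,0,.084)+cyl(np.array([.631,.277])+.015*x[:2],.0115,.084,.1),"mixing_pot":box((.5345,.296),.028,.028,0,.063)+box((.5345,.296),.0295,.0295,.064,.066)}
for c in("scene","top"):
    A=snapshot(c)
    for n,P in M.items():
        q=proj(c,P);print(c,n,"model",np.r_[q.min(0),q.max(0)].round().astype(int).tolist(),"net",[(np.round(b["bbox"]).astype(int).tolist(),round(b["confidence"],2)) for b in boxes_of(n,c)if (b["bbox"][0]>400 if c=="scene" else b["bbox"][2]<240)])
    A0=cv2.imread(f"pics/{c}0.png")[:,:,::-1]
    for n,(a,b,d,e) in (dict(spout=(308,224,332,262),open_tin=(195,288,234,332)) if c=="scene" else dict(spout=(320,226,346,254),open_tin=(436,156,480,200))).items():
        print(c,n,"mean diff",np.abs(A[b:e,a:d].astype(int)-A0[b:e,a:d]).mean().round(1),"phase shift",cv2.phaseCorrelate(*[np.float32(cv2.cvtColor(np.ascontiguousarray(i[b:e,a:d]),cv2.COLOR_RGB2GRAY)) for i in(A0,A)]))
    if c=="scene":
        g=A.max(2);m=(g<22).astype(np.uint8);nn,l,st,ce=cv2.connectedComponentsWithStats(m[200:262,465:525].copy());print("dark blobs",[(s[:4]+[465,200,0,0]).tolist()+[int(s[4])] for s in st[1:] if s[4]>40])
```

```text
scene base_tin model [432, 225, 463, 264] net [([432, 224, 462, 263], 0.55)]
scene hardener_bottle model [441, 262, 464, 296] net [([446, 262, 468, 294], 0.89)]
scene thinner_can model [481, 259, 508, 298] net [([484, 257, 511, 298], 0.65)]
scene mixing_pot model [471, 229, 504, 263] net [([473, 228, 505, 263], 0.87)]
scene spout mean diff 4.9 phase shift ((-0.019357111928885118, -0.05345604590981168), 1.000987932831049)
scene open_tin mean diff 4.8 phase shift ((0.013450847369913532, 0.5143327348229789), 1.0023109953933291)
dark blobs [[472, 230, 32, 32, 813]]
top base_tin model [167, 186, 205, 223] net []
top hardener_bottle model [182, 144, 211, 174] net []
top thinner_can model [135, 131, 169, 172] net [([133, 132, 156, 168], 0.73)]
top mixing_pot model [120, 177, 163, 214] net [([123, 181, 143, 204], 0.83)]
top spout mean diff 20.5 phase shift ((0.5401839875206598, -0.10253056194442856), 0.9857839342988568)
top open_tin mean diff 16.1 phase shift ((0.4812292179184112, 0.4663024182200104), 1.0007259351235849)
```

```bash
python3 -c "
from plant import job,r
print(job.finish_job(),r.get_state()['clock'])"
```

```text
the job is handed in; nothing more can be done
the job is handed in; nothing more can be done
```

The job is handed in. The closed tin, the capped bottle, the rectangular can and the pot each stand in their matching pockets. I placed them in that order, lowering each until I felt contact (about 6–9 N) at the pocket floor. The last clock reading from a move was about 41 s of the 109 s.

**Seating:** in the scene view, the final outlines match upright, fully seated models within about 2–5 px. That camera also reads 2–3 px off at the caddy. In the top view the networks missed the tin and bottle, and their can and pot boxes were narrower than the models. The arm was probably in the way, so the top view confirms little.

**Look-alikes:** the open tin and the spout bottle shifted by about 0.5 px or less against the first pictures, so they did not move. Brightness differed in the top view, which I put down to arm shadow.

**Not checked by eye:** I had used up my 16 pictures, so the final state was checked by numbers only, and I never saw a picture of the pot after releasing it. The tin, bottle and can were seen seated earlier.

**During the run:** a sign slip put the gripper 24 mm off above the can. I corrected it before descending, and nothing was touched. The gripper also measured the bottle about 2 mm narrower than its 42 mm body, unexplained, but it held and set down normally.

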